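# Loupe check of a welded link at the marked focal height

## Task

On the weld nest, pull the grey dust cap off the C-shaped link along its rails until it meets its stop. Then pick up the hand loupe and hold it level over the link, the lens centred on the link and its rim at the height of the pointer on the post's collar (mid-height of the rim level with the pointer). Finish while still holding it there, steady in the gripper and touching nothing else; do not shift the collar or disturb the tray, the jar or the tweezers.

Things in the scene. Friction and masses are not known exactly. Their poses are not given: they have to be found in the camera images.
- nest: Weld nest, fixed: aluminium plate 16 mm thick. Origin: underside, below the link; z up. Plate: y -33 to +107 mm, x +-42 mm, with a tongue to x = +119 mm carrying a steel post 11 mm thick at x = +95 mm, 206 mm tall. Under the cap a C-shaped steel link 28 mm across lies on a pad. Two low rails along own y; end wall 48 mm high at y = -27 mm. Left or right of the midline, yaw up to 0.5 rad either way.
- link (a point): Centre of the C-shaped link at its upper side, 36 mm above the bench, right above the nest's origin: the lens must be centred over this point.
- cap (a joint): Travel of the dust cap along its rails, in m: about 0 when it covers the link, 0.075 at the stop (fully off), growing along the nest's own +y. Held by about 4 N of friction and stays where it is left.
- cap_fin (a point): Middle of the fin on the dust cap, 60 mm above the bench: grip or push here. The cap is a grey plastic cover 52 x 46 mm, its flat top 48 mm above the bench; the fin is 36 mm long along the nest's x, 12 mm thick along the nest's y (the slide direction), 48 to 72 mm above the bench.
- focus_mark (a point): Tip of the collar's pointer, facing the link, 68 mm from the link's axis along the nest's +x. The collar is a dark steel disc 28 mm across, 10 mm thick, clamped on the post; the pointer is a tongue 4 mm thick at its mid-height. Height differs each time, 110 to 160 mm above the bench: the focal height for the mid-height of the lens rim. Slips only above 20 N.
- loupe: Hand loupe, about 120 g, flat on the bench on the other side from the nest. Dark steel lens rim 56 mm across, 20 mm tall, and a straight black handle along own -x, 18 mm wide, 20 mm tall, 36 to 132 mm from the lens axis. Origin: underside, below the lens centre; z up, the lens axis. The handle points towards the robot, within 0.8 rad of -x.
- lens (a point): Centre of the lens rim at its mid-height, on the lens axis, 10 mm above the loupe's underside.
- handle (a point): Good grip point on the loupe's handle, close to the balance point (about 54 mm from the lens axis): 66 mm from the lens axis along the loupe's own -x, at mid-height (10 mm above the underside). Grip across the 18 mm width, along the loupe's own y.
- tray: Bystander: open steel tray 120 x 80 x 28 mm of links, to the right of the work. Origin: centre of its underside.
- jar: Bystander: amber jar 54 mm across, 70 mm tall, in the middle beyond the work. Origin: centre of its underside.
- tweezers: Bystander: steel tweezers, 130 mm long along own x, 8 mm tall, lying flat to the left of the work. Origin: middle of the underside.
Things that resemble listed ones, but are neither listed nor needed, are in the scene too. What is shaped like the loupe but pink is not meant.

How it is judged:
By the outcome, as a careful person would: the job done as asked, in the order asked, and still so for the second after the job is handed in, while the arm keeps its last pose, push and grip.
It also fails if it takes over 51 s, if anything falls off the work surface, if the arm or the gripper's body presses on something with over 40 N, if the wrist force passes 120 N, or if a joint passes its speed limit or range.

## Robot

A 6-joint arm with a two-finger parallel gripper is mounted at the origin on the work surface. World frame = base frame: x ahead of the robot, y to its left, z up, the work surface at z = 0. Lengths are in mm, angles in rad, forces in N, time in s.
With the tool pointing down it reaches from about 350 to 875 mm from the base axis. Payload 4.2 kg.
Tool frame: the origin (TCP) lies between the finger pads; the fingertips stand 25 mm ahead of it and the grasp point (between the pads) lies 6 mm ahead of it; z points along the fingers, y is the line along which they close (so a half turn about z gives the same grasp; the last joint's range is limited). The gripper opens to 85 mm and grips with 20 to 120 N. Pads are 22 mm wide; open, the fingers measure 114 mm over their backs; the gripper's body (76 mm by 85 mm) begins 54 mm behind the grasp point. The pads swing forward as they close: fully open they stand 13 mm farther back than shut.
Start: joints at [1.432, 0.385, 0.008, 0, -1.194, -0.259], TCP at [242.086, 576.189, 256.312] pointing down, gripper open.
Joint ranges: [-3.14, 3.14], [-1.21, 2.06], [-1.07, 1.41], [-3.16, 2.05], [-2.99, -0.16], [-3.1, 3.1]. Speed limits (rad/s): [2.79, 2.79, 3.14, 3.14, 3.14, 3.14].

## Interface

Orientations are given as a unit quaternion [x, y, z, w].
In Python, from bench import read_state, imaging, workorder, nets gives the robot as it stands.
- The arm moves only by the tool apply_moves, never from a script. Its argument "rows" is a list of rows, each an object with "hand": the opening, from -1 (shut) to 1 (fully open); "delta_pos": the shift along the tool's x, y, z in mm, a list of three; "yaw": the turn about the tool's z in rad. A call has 1 to 12 rows; each row is the pose to reach, as a shift and turn from the pose commanded when the call began, along the tool's axes at that moment; what a row does not reach only later rows make up. A row lasts 1/12 s, in which the tool goes at most 41.7 mm and 7.16 degrees, less where a joint would pass 70% of its speed; a pose out of reach is approached as far as the arm can. A call with a gripper value outside its range is refused whole. The fingers move at their own pace and stop on an object; the grip force is fixed at half the most. Time passes only in rows, so rows that repeat a pose let the fingers close. It gives the time, the measured TCP pose, the force, the opening and the grip force at its end, in the units of the state.
- read_state(): the state, without advancing time (a new reading comes with each control period).
- imaging.get_image(name): name is "scene" or "top" or "wrist"; returns a dict with "pixels" (480x640x3 uint8, red, green, blue), "fx", "fy", "cx", "cy" (pixels), "xyz" and "rotation" of the camera in the world. Camera axes: x right, y down, z forward; pixel columns grow to the right and rows downward; lengths in mm; the calibration is good to about 2 mm. The wrist camera is an equidistant fisheye: a pixel r from the principal point sees the ray r / f radians off the axis. A picture is of the moment at which its call begins. There is no depth.
- workorder.job_done(): hands the job in; it is judged then, once.
Trained networks look in the newest picture that a camera, given by its name, has taken for a name from the list of things; names that differ only in an ending like _2 or _b are one class to them, and where a whole thing is asked for, a point or a joint stands for the part that bears it (a point fixed in the world has none). Each returns a list of dicts, best first, with "score" (0 to 1); they miss things now and then, are a little off and sometimes report something else, mostly with a low value. They report only what shows in the picture. A call takes as long as a camera call. They do not tell look-alikes from the thing itself.
- nets.find_in(camera, query): "location" ([row, column] in pixels, amid what is visible of it).
- nets.pinpoint(camera, query): "location" ([row, column] in pixels: a listed point, or the origin of a listed thing).
The state is a dict: "clock": time; "joints": joint angles; "joint_vel": joint speeds; "joint_efforts": joint torques, N m; "position": TCP position; "ee_rot": TCP orientation; "contact_force": force on the tool from outside, world axes, zero at the start; "wrist_torque": the same for the moment, N m; "gripper_width": finger opening in mm; "grasp_force": force on a finger pad.
Only numpy, scipy, OpenCV 4.12 (cv2) and the standard library are available. Lean on these libraries where they do the work, as an engineer would, in place of code of your own. Each camera call takes 0.05 s, during which the arm holds its last target. There are 200 camera calls.

## Working session

There is one attempt and no reset: what is moved stays moved. The work goes in short steps, Python scripts to look and compute and a tool call to move; the robot and the scene stay as the last step left them, time stands still between calls to the robot, and variables do not carry over. Pictures are saved under pics/ and viewed, at most 11 in all, crops included, and the job is handed in when it is done.

Besides the shell and the picture viewer there is one more tool, called after "Emit:" as a command line: name --argument value ..., lists and objects as JSON in quotes. apply_moves: Moves the arm, as the interface text tells. Its arguments: {"type":"object","properties":{"rows":{"type":"array"}},"required":["rows"]}

```bash
ls; mkdir -p pics
cat > h.py <<'E'
import numpy as np, cv2
from bench import read_state, imaging, workorder, nets
def grab(n):
    im=imaging.get_image(n); im['R']=np.array(im['rotation'],float); im['t']=np.array(im['xyz'],float); return im
def save(im,f): cv2.imwrite('pics/'+f,cv2.cvtColor(im['pixels'],cv2.COLOR_RGB2BGR))
def ray(im,rc,fish=False):
    x=(rc[1]-im['cx'])/im['fx'];y=(rc[0]-im['cy'])/im['fy']
    if fish:
        r=np.hypot(x,y); d=np.array([np.sin(r)*x/max(r,1e-9),np.sin(r)*y/max(r,1e-9),np.cos(r)])
    else: d=np.array([x,y,1.])
    d=im['R']@d; return im['t'],d/np.linalg.norm(d)
def onz(im,rc,z,fish=False):
    t,d=ray(im,rc,fish); return t+d*(z-t[2])/d[2]
def tri(rays):
    A=0;b=0
    for t,d in rays:
        P=np.eye(3)-np.outer(d,d);A=A+P;b=b+P@t
    p=np.linalg.solve(A,b); return p,[round(float(np.linalg.norm((np.eye(3)-np.outer(d,d))@(p-t))),1) for t,d in rays]
def proj(im,p,fish=False):
    c=im['R'].T@(np.array(p,float)-im['t'])
    if fish:
        r=np.hypot(c[0],c[1]);th=np.arctan2(r,c[2]);k=th/max(r,1e-9);u,v=c[0]*k,c[1]*k
    else: u,v=c[0]/c[2],c[1]/c[2]
    return [im['cy']+im['fy']*v,im['cx']+im['fx']*u]
E
python3 - <<'E'
from h import *
np.set_printoptions(precision=3,suppress=True)
for n in ['scene','top','wrist']:
    im=grab(n); save(im,n+'0.png'); print(n,im['R'].shape,im['fx'],im['cx'],im['cy'],im['t'],im['R'].ravel())
    if n=='wrist': continue
    for q in ['nest','link','cap_fin','focus_mark','loupe','lens','handle','tray','jar','tweezers']:
        print(q,[(np.round(r['location']).tolist(),round(r['score'],2)) for r in nets.pinpoint(n,q)[:3]])
print(read_state())
E
```

```text
pics
scene (4,) 440.66615527168904 320.47766590895367 237.25490074440123 [902.818 583.801 715.336] [ 0.282  0.867 -0.392 -0.122]
nest [([231.0, 252.0], 0.67), ([423.0, 444.0], 0.5)]
link [([225.0, 248.0], 0.63)]
cap_fin [([215.0, 249.0], 0.66), ([348.0, 353.0], 0.24)]
focus_mark [([212.0, 225.0], 0.7), ([233.0, 247.0], 0.57)]
loupe [([269.0, 441.0], 0.87), ([347.0, 355.0], 0.84)]
lens [([265.0, 440.0], 0.66), ([347.0, 350.0], 0.59)]
handle [([320.0, 359.0], 0.73), ([278.0, 424.0], 0.66)]
tray [([187.0, 218.0], 0.79)]
jar [([310.0, 219.0], 0.66)]
tweezers [([421.0, 442.0], 0.71), ([210.0, 224.0], 0.31)]
top (4,) 519.4548327955434 310.37644165302754 233.95191890102146 [ 386.542    9.43  1473.981] [ 0.708 -0.705  0.026 -0.029]
nest [([212.0, 384.0], 0.83)]
link [([209.0, 384.0], 0.87)]
cap_fin [([211.0, 380.0], 0.89), ([226.0, 252.0], 0.17)]
focus_mark [([180.0, 380.0], 0.53)]
loupe [([207.0, 239.0], 0.98), ([311.0, 255.0], 0.95)]
lens [([209.0, 236.0], 0.96), ([315.0, 260.0], 0.74)]
handle [([290.0, 249.0], 0.65)]
tray [([218.0, 463.0], 0.59)]
jar [([152.0, 322.0], 0.6)]
tweezers [([219.0, 169.0], 0.75)]
wrist (4,) 371.64829954431775 316.3475483166193 239.0182357944118 [315.756 545.642 373.754] [-0.546  0.823  0.131 -0.087]
{'clock': 1.15, 'joints': array([ 1.432,  0.385,  0.008,  0.   , -1.194, -0.259]), 'joint_vel': array([ 0.   , -0.001,  0.001, -0.001, -0.001,  0.001]), 'joint_efforts': array([  0.001, -39.21 ,  18.861,   4.19 ,  -0.   ,  -0.   ]), 'position': array([242.113, 576.181, 256.331]), 'ee_rot': array([ 0.98 , -0.198,  0.   , -0.   ]), 'contact_force': array([ 0.852,  1.07 , -0.469]), 'wrist_torque': array([ 0.01 , -0.036,  0.011]), 'grasp_force': 0.0, 'gripper_width': 85.51314374300847}
```

```bash
sed -i "s/im\['R'\]=np.array(im\['rotation'\],float)/im['R']=Rot.from_quat(im['rotation']).as_matrix()/; 1a from scipy.spatial.transform import Rotation as Rot" h.py
python3 - <<'E'
import cv2
a=cv2.imread('pics/scene0.png');b=cv2.imread('pics/top0.png')
cv2.imwrite('pics/topcrop.png',cv2.resize(b[110:360,130:500],None,fx=2.1,fy=2.1,interpolation=cv2.INTER_CUBIC))
E
```

```text
(no output)
```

View pics/scene0.png

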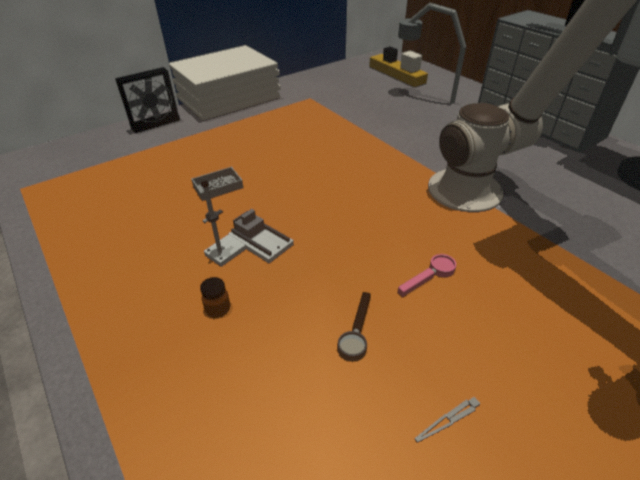

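View pics/topcrop.png

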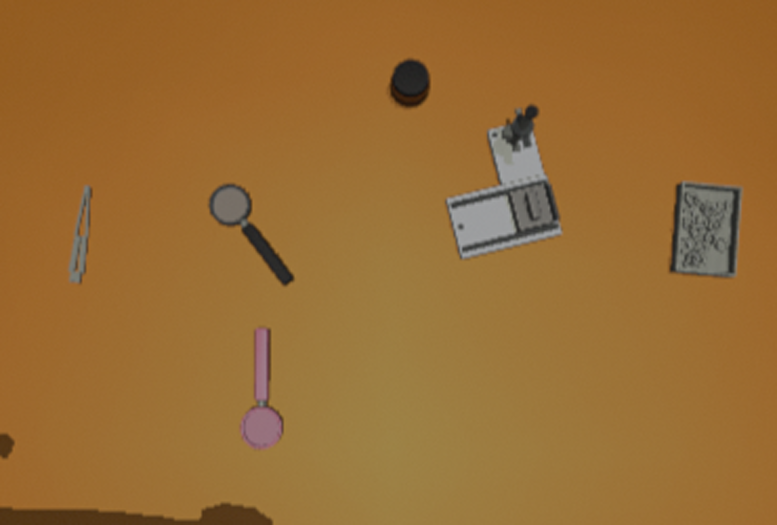

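Run:
```python
from h import *
np.set_printoptions(precision=1,suppress=True)
S=grab('scene');T=grab('top')
def pair(n,a,b): p,r=tri([ray(S,a),ray(T,b)]);print(n,p,r)
pair('lens',[347,350],[209,236]); pair('lens2',[346,352],[207.5,239.5])
pair('fin',[215,249],[211,380]);pair('fin2',[216.5,248],[207.6,383.3])
pair('jar',[310,219],[152,322])
# top-based planar
c=lambda x,y:[110+y/2.1,130+x/2.1]
for n,p,z in [('lens',c(230,204),20),('handle end',c(289,281),20),('handle start',c(247,228),20),('fin',c(532,206),72),('plate c1',c(447,200),16),('plate c2',c(463,257),16),('plate c3',c(561,234),16),('posttop',c(533,112),206),('tray',c(706,230),28),('jar',c(410,83),70),('tw1',c(88,187),8),('tw2',c(75,282),8)]:
    print(n,onz(T,p,z))
```

```text
lens [575.8 224.1  12.1] [6.7, 6.7]
lens2 [575.3 219.    9.7] [0.1, 0.1]
fin [ 564.3 -175.4   67.3] [5.6, 5.6]
fin2 [ 569.9 -182.5   61.4] [0.4, 0.4]
jar [737.9 -15.3   2.4] [0.2, 0.2]
lens [575.1 217.4  20. ]
handle end [471.7 137.1  20. ]
handle start [542.7 194.1  20. ]
fin [ 566.8 -180.9   72. ]
plate c1 [581.8 -74.2  16. ]
plate c2 [504.9 -95.6  16. ]
plate c3 [ 536.3 -227.1   16. ]
posttop [ 661.  -164.7  206. ]
tray [ 541.  -417.9   28. ]
jar [728.5 -23.   70. ]
tw1 [599.3 412.3   8. ]
tw2 [470.2 426.7   8. ]
```

View pics/wrist0.png

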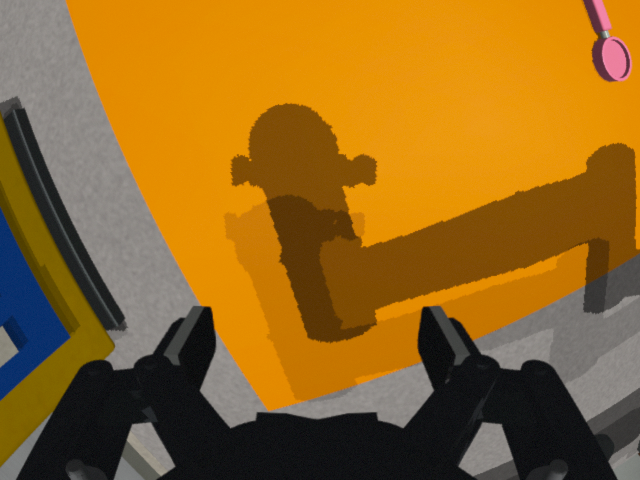

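```bash
cat >> h.py <<'E'
def toolcam():  # fixed cam in tool
    W=grab('wrist');s=read_state();Rt=Rot.from_quat(s['ee_rot']).as_matrix()
    return Rt.T@(W['t']-s['position']),Rt.T@W['R'],W
def down(th): # tool rotation, x axis at angle th, z down
    return np.array([[np.cos(th),np.sin(th),0],[np.sin(th),-np.cos(th),0],[0,0,-1]])
E
python3 - <<'E'
from h import *
np.set_printoptions(precision=3,suppress=True)
o,Rc,W=toolcam();print(o,Rc)
pts=dict(fin=(568,-182,60),ptr=(634,-165,135),posttop=(660,-160,206),end2=(505,-96,16),lens=(575,219,10),hand=(523,178,10))
for th,p in [(-.4,(380,-150,330)),(0.25,(350,-150,330)),(-.4,(380,0,350)),(.6,(400,60,330)),(-2.89,(568,-182,200)),(-2.89,(600,-182,250)),(0,(330,0,400)),(.3,(360,-200,300)),(-1.2,(480,-20,300)),(-2.0,(550,-50,250)) ]:
    W['R']=down(th)@Rc;W['t']=np.array(p)+down(th)@o
    print(th,p,{k:[int(v) for v in proj(W,q,True)] for k,q in pts.items()})
E
```

```text
[  79.76    -0.373 -117.428] [[-0.    -0.95  -0.311]
 [ 1.    -0.     0.   ]
 [-0.    -0.311  0.95 ]]
-0.4 (380, -150, 330) {'fin': [23, 273], 'ptr': [-48, 218], 'posttop': [-104, 178], 'end2': [111, 231], 'lens': [174, 33], 'hand': [193, 63]}
0.25 (350, -150, 330) {'fin': [10, 398], 'ptr': [-77, 412], 'posttop': [-141, 433], 'end2': [50, 304], 'lens': [-25, 91], 'hand': [10, 104]}
-0.4 (380, 0, 350) {'fin': [-16, 401], 'ptr': [-92, 373], 'posttop': [-153, 365], 'end2': [62, 350], 'lens': [122, 110], 'hand': [142, 148]}
0.6 (400, 60, 330) {'fin': [201, 555], 'ptr': [159, 614], 'posttop': [147, 670], 'end2': [193, 467], 'lens': [-4, 288], 'hand': [47, 292]}
-2.89 (568, -182, 200) {'fin': [232, 316], 'ptr': [374, 316], 'posttop': [493, 313], 'end2': [172, 434], 'lens': [303, 624], 'hand': [259, 623]}
-2.89 (600, -182, 250) {'fin': [179, 326], 'ptr': [294, 328], 'posttop': [391, 328], 'end2': [134, 427], 'lens': [266, 611], 'hand': [222, 607]}
0 (330, 0, 400) {'fin': [8, 459], 'ptr': [-60, 465], 'posttop': [-109, 483], 'end2': [53, 388], 'lens': [16, 162], 'hand': [47, 188]}
0.3 (360, -200, 300) {'fin': [-1, 363], 'ptr': [-98, 375], 'posttop': [-172, 392], 'end2': [41, 263], 'lens': [-37, 60], 'hand': [-1, 70]}
-1.2 (480, -20, 300) {'fin': [17, 291], 'ptr': [-10, 199], 'posttop': [-42, 129], 'end2': [121, 320], 'lens': [333, 186], 'hand': [323, 230]}
-2.0 (550, -50, 250) {'fin': [84, 229], 'ptr': [145, 132], 'posttop': [190, 45], 'end2': [141, 339], 'lens': [399, 385], 'hand': [362, 414]}
```

Emit:
apply_moves --rows '[{"hand": 0,"delta_pos": [30,26,-2],"yaw": 0.12},{"hand": 0,"delta_pos": [60,52,-4],"yaw": 0.24},{"hand": 0,"delta_pos": [90,78,-6],"yaw": 0.36},{"hand": 0,"delta_pos": [120,104,-8],"yaw": 0.48},{"hand": 0,"delta_pos": [150,130,-10],"yaw": 0.6},{"hand": 0,"delta_pos": [180,156,-12],"yaw": 0.72},{"hand": 0,"delta_pos": [210,182,-14],"yaw": 0.84},{"hand": 0,"delta_pos": [240,208,-16],"yaw": 0.96},{"hand": 0,"delta_pos": [270,234,-18],"yaw": 1.08},{"hand": 0,"delta_pos": [300,260,-20],"yaw": 1.2},{"hand": 0,"delta_pos": [330,286,-22],"yaw": 1.32},{"hand": 0,"delta_pos": [360,312,-24],"yaw": 1.44}]'

```text
clock: 2.3
position: [453.5, 147.3, 280.9]
ee_rot: [-0.605, 0.797, -0.0, 0.001]
contact_force: [0.7, 1.3, -0.1]
gripper_width: 42.2
grasp_force: 0.0
```

Emit:
apply_moves --rows '[{"hand": 0,"delta_pos": [28,-24,0],"yaw": 0.03},{"hand": 0,"delta_pos": [56,-48,0],"yaw": 0.06},{"hand": 0,"delta_pos": [84,-72,0],"yaw": 0.09},{"hand": 0,"delta_pos": [112,-96,0],"yaw": 0.12},{"hand": 0,"delta_pos": [140,-122,0],"yaw": 0.15},{"hand": 0,"delta_pos": [166,-146,0],"yaw": 0.16},{"hand": 0,"delta_pos": [166,-146,0],"yaw": 0.16}]'

```text
clock: 2.88
position: [552.1, -54.0, 279.8]
ee_rot: [-0.539, 0.842, -0.001, -0.0]
contact_force: [1.0, 1.1, 0.5]
gripper_width: 42.9
grasp_force: 0.0
```

```bash
cat >> h.py <<'E'
import pickle
def shot(tag,qs,cams=('wrist',)):
    for n in cams:
        W=grab(n);save(W,f'{tag}_{n}.png');d={}
        for q in qs:
            d[q]=[(r['location'],r['score']) for r in nets.pinpoint(n,q)[:3]]
            print(n,q,[(np.round(a).tolist(),round(b,2)) for a,b in d[q]])
        W['det']=d;pickle.dump(W,open(f'{tag}_{n}.pkl','wb'))
    s=read_state();print(s['clock'],s['position'].round(1),s['ee_rot'].round(3))
E
python3 -c "
from h import *
shot('A',['cap_fin','link','focus_mark','lens','handle'])"
```

```text
wrist cap_fin [([93.0, 237.0], 0.62)]
wrist link [([89.0, 244.0], 0.76)]
wrist focus_mark [([140.0, 156.0], 0.89), ([350.0, 411.0], 0.33)]
wrist lens [([387.0, 385.0], 0.85), ([269.0, 572.0], 0.85)]
wrist handle [([290.0, 532.0], 0.96), ([350.0, 410.0], 0.76)]
3.1833 [549.8 -48.6 280.6] [-0.542  0.84  -0.     0.   ]
```

View pics/A_wrist.png

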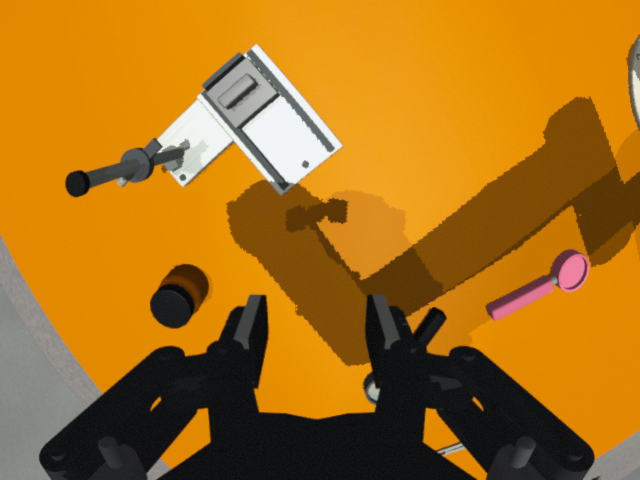

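Emit:
apply_moves --rows '[{"hand": 0,"delta_pos": [15,-12,-1],"yaw": 0.12},{"hand": 0,"delta_pos": [30,-25,-3],"yaw": 0.24},{"hand": 0,"delta_pos": [45,-37,-5],"yaw": 0.36},{"hand": 0,"delta_pos": [60,-50,-7],"yaw": 0.48},{"hand": 0,"delta_pos": [75,-62,-9],"yaw": 0.6},{"hand": 0,"delta_pos": [90,-74,-10],"yaw": 0.72},{"hand": 0,"delta_pos": [106,-87,-10],"yaw": 0.83},{"hand": 0,"delta_pos": [106,-87,-10],"yaw": 0.89},{"hand": 0,"delta_pos": [106,-87,-10],"yaw": 0.89}]'

```text
clock: 3.93
position: [585.5, -181.7, 290.3]
ee_rot: [-0.126, 0.992, 0.0, -0.0]
contact_force: [0.9, 0.3, 0.3]
gripper_width: 42.5
grasp_force: 0.0
```

```bash
python3 -c "
from h import *
shot('B',['cap_fin','link','focus_mark','lens','handle'])"
```

```text
wrist cap_fin [([194.0, 320.0], 0.66), ([261.0, 589.0], 0.53)]
wrist link [([186.0, 316.0], 0.89)]
wrist focus_mark [([282.0, 312.0], 0.78)]
wrist lens [([59.0, 625.0], 0.89), ([271.0, 582.0], 0.62)]
wrist handle [([100.0, 619.0], 0.84), ([223.0, 583.0], 0.69)]
4.2333 [ 585.4 -181.2  290.6] [-0.128  0.992 -0.     0.   ]
```

View pics/B_wrist.png

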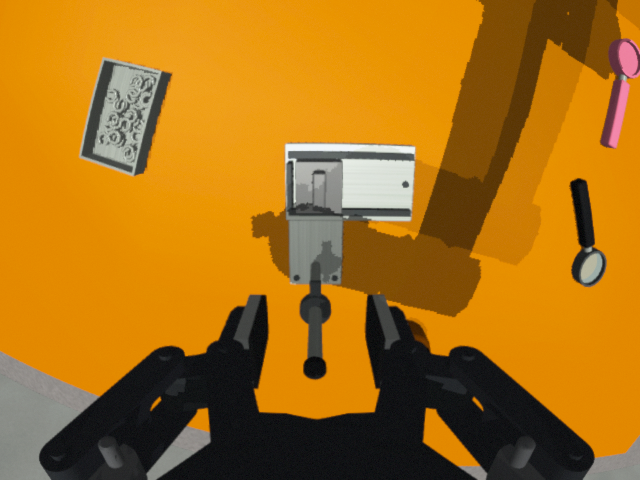

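Run:
```python
import cv2,numpy as np
a=cv2.imread('pics/A_wrist.png')[30:220,60:350];b=cv2.imread('pics/B_wrist.png')[130:320,275:425]
a=cv2.resize(a,None,fx=2.75,fy=2.75,interpolation=cv2.INTER_CUBIC)[:, :]
b=cv2.resize(b,None,fx=3,fy=3,interpolation=cv2.INTER_CUBIC)
print(a.shape,b.shape)
a=a[:523,:];c=np.zeros((570,800,3),np.uint8)
a2=cv2.resize(cv2.imread('pics/A_wrist.png')[30:220,110:350],None,fx=2,fy=2,interpolation=cv2.INTER_CUBIC) # 380x480
c[:380,:350]=a2[:,:350] ; c[:,350:800]=b
cv2.imwrite('pics/cropAB.png',c)
```

```text
(522, 798, 3) (570, 450, 3)
```

View pics/cropAB.png

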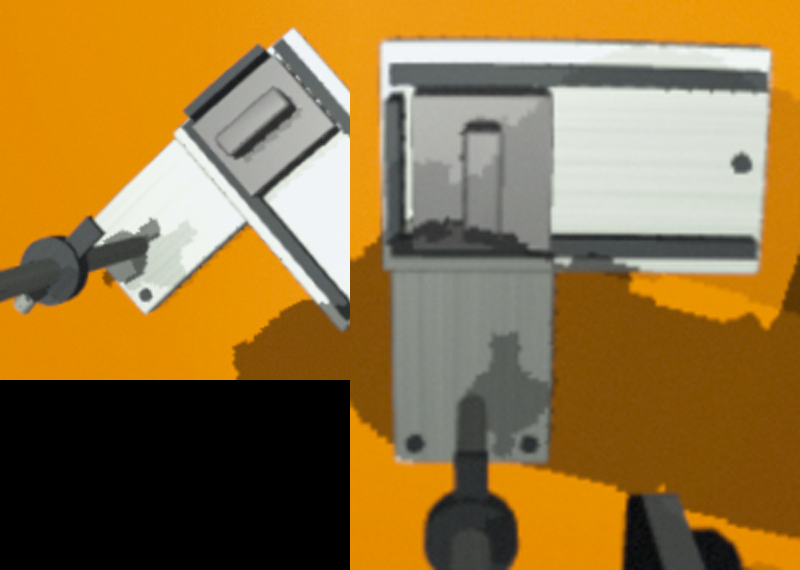

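```bash
cat > fit.py <<'E'
from h import *
from scipy.optimize import least_squares
np.set_printoptions(precision=2,suppress=True)
A=pickle.load(open('A_wrist.pkl','rb'));B=pickle.load(open('B_wrist.pkl','rb'))
S=grab('scene');T=grab('top');c=lambda x,y:[110+y/2.1,130+x/2.1]
H='h'
obs=[(A,1,(-42,-33,16),(44,256.5)),(A,1,(-42,107,16),(147,342)),(A,1,(42,107,16),(193,281)),(A,1,(95,0,206),(183,78)),(A,1,(68,0,H),(143.5,157.5)),
(B,1,(-42,-33,16),(144,285.7)),(B,1,(-42,107,16),(146,415)),(B,1,(42,107,16),(220.7,410.7)),(B,1,(95,0,206),(368,315)),(B,1,(68,0,H),(281.3,315.3)),
(T,0,(42,107,16),c(447,200)),(T,0,(-42,107,16),c(463,257)),(T,0,(-42,-33,16),c(561,234)),(T,0,(95,0,206),c(533,112))]
def f(p,sel=obs):
    R=Rot.from_euler('z',p[2]).as_matrix();out=[]
    for im,fi,q,o in sel:
        w=R@np.array([q[0],q[1],p[3] if q[2]==H else q[2]])+[p[0],p[1],0]
        out+=list(np.array(proj(im,w,fi))-o)
    return np.array(out)
if __name__=='__main__':
    for sel in (obs[:10],obs[:5],obs[5:10],obs):
        r=least_squares(f,[568,-182,.25,135],args=(sel,),loss='soft_l1');print(r.x);
    print(f(r.x).reshape(-1,2))
    p,_=tri([ray(A,(143.5,157.5),1),ray(B,(281.3,315.3),1)]);print('ptr tri',p,_)
    p,_=tri([ray(A,(165,137),1),ray(B,(306.7,315.3),1)]);print('collar',p,_)
    p,_=tri([ray(A,(183,78),1),ray(B,(368,315),1)]);print('top',p,_)
    for z in (0,10,20): print('lensB',onz(B,(267,589),z,1))
    print(tri([ray(B,(267,589),1),ray(T,(207.5,239.5)),ray(S,(346,352))]))
    print(proj(B,(568,-182,72),1),'scale top/scene')
E
python3 fit.py
```

```text
[ 570.5  -185.56    0.25  119.53]
[ 570.42 -185.14    0.25  120.3 ]
[ 570.7  -185.8     0.25  118.99]
[ 570.36 -185.7     0.25  119.79]
[[-1.59  0.47]
 [-1.22  1.84]
 [ 3.22 -0.27]
 [ 0.77 -2.99]
 [-1.56 -0.08]
 [-1.53 -1.04]
 [-0.6   1.23]
 [ 0.13  0.84]
 [ 1.71 -0.2 ]
 [ 0.07  0.02]
 [-1.11 -0.9 ]
 [ 0.49 -1.2 ]
 [-0.49  0.29]
 [-0.58 -0.89]]
ptr tri [ 638.52 -168.64  115.26] [0.2, 0.2]
collar [ 663.43 -162.35  115.03] [0.7, 0.7]
top [ 662.44 -162.31  203.48] [0.4, 0.4]
lensB [579.09 230.04   0.  ]
lensB [577.35 219.46  10.  ]
lensB [575.61 208.87  20.  ]
(array([576.07, 219.06,  10.4 ]), [1.2, 0.8, 0.5])
[np.float64(190.17799427257447), np.float64(320.4272660195076)] scale top/scene
```

Emit:
apply_moves --rows '[{"hand": 0,"delta_pos": [15,-0.5,35],"yaw": 0},{"hand": 0,"delta_pos": [15,-0.5,70],"yaw": 0},{"hand": 0,"delta_pos": [15,-0.5,105],"yaw": 0},{"hand": 0,"delta_pos": [15,-0.5,140],"yaw": 0},{"hand": 0,"delta_pos": [15,-0.5,170],"yaw": 0},{"hand": 0,"delta_pos": [15,-0.5,195],"yaw": 0},{"hand": 0,"delta_pos": [15,-0.5,205],"yaw": 0},{"hand": 0,"delta_pos": [15,-0.5,213],"yaw": 0},{"hand": 0,"delta_pos": [15,-0.5,213],"yaw": 0}]'

```text
clock: 5.08
position: [570.8, -186.2, 76.5]
ee_rot: [-0.127, 0.992, 0.0, -0.001]
contact_force: [-0.1, 0.2, -0.1]
gripper_width: 42.6
grasp_force: 0.0
```

```bash
python3 -c "
from h import *
shot('C',['cap_fin','focus_mark'])"
```

```text
wrist cap_fin [([321.0, 324.0], 0.89)]
wrist focus_mark []
5.2333 [ 572.3 -186.4   79.1] [-0.127  0.992 -0.001  0.002]
```

View pics/C_wrist.png

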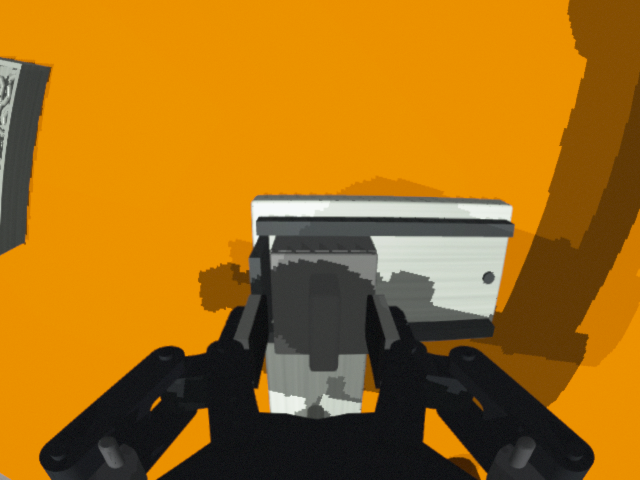

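Emit:
apply_moves --rows '[{"hand": -1,"delta_pos": [0,0,0],"yaw": 0},{"hand": -1,"delta_pos": [0,0,0],"yaw": 0},{"hand": -1,"delta_pos": [0,0,0],"yaw": 0},{"hand": -1,"delta_pos": [0,0,0],"yaw": 0},{"hand": -1,"delta_pos": [0,0,0],"yaw": 0},{"hand": -1,"delta_pos": [0,0,0],"yaw": 0}]'

```text
clock: 5.73
position: [571.6, -186.0, 78.8]
ee_rot: [-0.127, 0.992, -0.0, 0.001]
contact_force: [-1.2, 2.4, 6.0]
gripper_width: 10.6
grasp_force: 61.5
```

Emit:
apply_moves --rows '[{"hand": -1,"delta_pos": [0,5,0],"yaw": 0},{"hand": -1,"delta_pos": [0,13,0],"yaw": 0},{"hand": -1,"delta_pos": [0,24,0],"yaw": 0},{"hand": -1,"delta_pos": [0,36,0],"yaw": 0},{"hand": -1,"delta_pos": [0,48,0],"yaw": 0},{"hand": -1,"delta_pos": [0,58,0],"yaw": 0},{"hand": -1,"delta_pos": [0,65,0],"yaw": 0},{"hand": -1,"delta_pos": [0,69,0],"yaw": 0},{"hand": -1,"delta_pos": [0,72,0],"yaw": 0},{"hand": -1,"delta_pos": [0,74,0],"yaw": 0}]'

```text
clock: 6.57
position: [553.6, -115.0, 78.8]
ee_rot: [-0.127, 0.992, -0.001, 0.002]
contact_force: [0.9, -4.7, 5.6]
gripper_width: 10.4
grasp_force: 61.4
```

Emit:
apply_moves --rows '[{"hand": -1,"delta_pos": [0,1,0],"yaw": 0},{"hand": -1,"delta_pos": [0,2,0],"yaw": 0},{"hand": -1,"delta_pos": [0,3,0],"yaw": 0},{"hand": -1,"delta_pos": [0,3,0],"yaw": 0}]'

```text
clock: 6.9
position: [553.2, -113.2, 78.8]
ee_rot: [-0.127, 0.992, -0.001, 0.002]
contact_force: [1.9, -7.8, 4.2]
gripper_width: 10.7
grasp_force: 61.4
```

Emit:
apply_moves --rows '[{"hand": -1,"delta_pos": [0,1,0],"yaw": 0},{"hand": -1,"delta_pos": [0,2,0],"yaw": 0},{"hand": -1,"delta_pos": [0,3,0],"yaw": 0},{"hand": -1,"delta_pos": [0,3,0],"yaw": 0}]'

```text
clock: 7.23
position: [553.1, -112.8, 78.8]
ee_rot: [-0.127, 0.992, -0.003, 0.002]
contact_force: [4.9, -19.7, -0.2]
gripper_width: 10.1
grasp_force: 61.1
```

Emit:
apply_moves --rows '[{"hand": -1,"delta_pos": [0,-3,0],"yaw": 0},{"hand": 0,"delta_pos": [0,-3,0],"yaw": 0},{"hand": 0,"delta_pos": [0,-3,0],"yaw": 0},{"hand": 0,"delta_pos": [0,-3,0],"yaw": 0},{"hand": 0,"delta_pos": [0,-3,0],"yaw": 0},{"hand": 0,"delta_pos": [0,-3,-20],"yaw": 0},{"hand": 0,"delta_pos": [0,-3,-60],"yaw": 0},{"hand": 0,"delta_pos": [0,-3,-100],"yaw": 0},{"hand": 0,"delta_pos": [0,-3,-140],"yaw": 0},{"hand": 0,"delta_pos": [0,-3,-160],"yaw": 0},{"hand": 0,"delta_pos": [0,-3,-160],"yaw": 0}]'

```text
clock: 8.15
position: [554.4, -111.5, 243.4]
ee_rot: [-0.127, 0.992, -0.001, 0.006]
contact_force: [-0.0, 0.4, -0.2]
gripper_width: 42.6
grasp_force: 0.0
```

```bash
python3 -c "
from h import *
shot('D',['cap_fin','link','focus_mark'])
S=pickle.load(open('D_wrist.pkl','rb'))
n=np.array([570.5,-185.6,0]);R=Rot.from_euler('z',.25).as_matrix()
print('fin top exp',proj(S,n+R@[0,75,60],1),'link',proj(S,n+[0,0,36],1),'ptr',[proj(S,n+R@[68,0,h],1) for h in(112,117,122)])"
```

```text
wrist cap_fin [([214.0, 317.0], 0.67), ([363.0, 348.0], 0.54)]
wrist link [([205.0, 234.0], 0.75)]
wrist focus_mark [([317.0, 213.0], 0.67)]
8.35 [ 550.7 -111.4  235.7] [-0.127  0.992  0.    -0.002]
fin top exp [np.float64(212.2947391721421), np.float64(315.75720975783304)] link [np.float64(205.58845267658344), np.float64(233.59634093952835)] ptr [[np.float64(313.1740387794142), np.float64(219.76680863335514)], [np.float64(316.36712570395594), np.float64(218.28730040733578)], [np.float64(319.65292313345736), np.float64(216.76872481512584)]]
```

View pics/D_wrist.png

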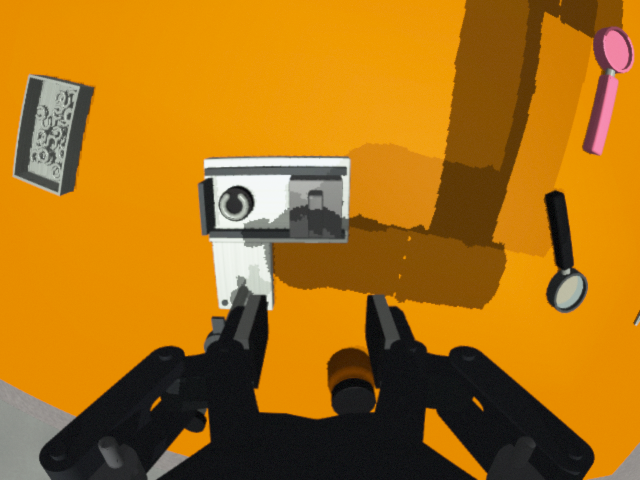

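Run:
```python
from h import *
np.set_printoptions(precision=2,suppress=True)
D=pickle.load(open('D_wrist.pkl','rb'))
o=np.array([79.8,-.4,-117.4]);Rc=np.array([[0,-.95,-.311],[1,0,0],[0,-.311,.95]])
print('link D',onz(D,(203.5,236),36,1), 'lens10',onz(D,(288,568),12,1),'hend',onz(D,(192,554),20,1))
B=pickle.load(open('B_wrist.pkl','rb'));print('B hend',onz(B,(180,579),20,1))
A=pickle.load(open('A_wrist.pkl','rb'))
P=np.array([636.5,-168.7,118]);best=[]
for th in np.arange(-2.9,.8,.2):
  for x in range(430,720,30):
    for y in range(-80,121,25):
      for z in (130,160,190):
        if np.hypot(x,y)>800: continue
        W=dict(D);W['R']=down(th)@Rc;W['t']=np.array([x,y,z])+down(th)@o
        r,c=proj(W,P,1);d=P-W['t'];dist=np.linalg.norm(d)
        r2,c2=proj(W,P+[0,0,-80],1);r3,c3=proj(W,P+[24,6,80],1)
        if 20<r<260 and 20<c<620 and 150<dist<300 and 10<r3<300 and 5<c3<635: best.append((np.degrees(np.arctan2(np.hypot(*d[:2]),-d[2])),dist,th,x,y,z,r,c))
best.sort(reverse=True,key=lambda b:b[0])
print(len(best));print(np.array(best[:8]))
```

```text
link D [ 568.04 -183.79   36.  ] lens10 [573.25 216.92  12.  ] hend [471.43 130.19  20.  ]
B hend [472.33 131.46  20.  ]
259
[[ 41.48 252.81  -0.5  700.   -30.   190.   249.56 557.23]
 [ 40.08 247.55  -0.3  670.   -30.   190.   252.42 545.  ]
 [ 39.32 244.84  -0.1  640.   -30.   190.   250.42 540.38]
 [ 38.87 204.72  -0.5  670.   -55.   160.   243.62 540.84]
 [ 38.83 243.14  -0.7  700.   -30.   190.   203.08 558.91]
 [ 37.37 238.31  -0.5  670.   -30.   190.   208.46 546.6 ]
 [ 37.13 199.94  -0.3  640.   -55.   160.   234.08 533.06]
 [ 37.01 237.17   0.7  550.   -80.   190.   252.78 520.87]]
```

Emit:
apply_moves --rows '[{"hand": 0,"delta_pos": [-5,3,0],"yaw": -0.12},{"hand": 0,"delta_pos": [-10,6,0],"yaw": -0.24},{"hand": 0,"delta_pos": [-15,10,0],"yaw": -0.36},{"hand": 0,"delta_pos": [-20,14,0],"yaw": -0.48},{"hand": 0,"delta_pos": [-25,18,0],"yaw": -0.6},{"hand": 0,"delta_pos": [-30,22,0],"yaw": -0.72},{"hand": 0,"delta_pos": [-35,26,0],"yaw": -0.84},{"hand": 0,"delta_pos": [-40,30,0],"yaw": -0.96},{"hand": 0,"delta_pos": [-45,34,0],"yaw": -1.08},{"hand": 0,"delta_pos": [-50,38,0],"yaw": -1.2},{"hand": 0,"delta_pos": [-55,42,0],"yaw": -1.32},{"hand": 0,"delta_pos": [-60,46,0],"yaw": -1.44}]'

```text
clock: 9.35
position: [597.6, -51.8, 234.8]
ee_rot: [0.751, -0.66, -0.002, 0.002]
contact_force: [1.4, 0.1, -0.1]
gripper_width: 42.5
grasp_force: 0.0
```

Emit:
apply_moves --rows '[{"hand": 0,"delta_pos": [-2,-5,0],"yaw": -0.12},{"hand": 0,"delta_pos": [-4,-10,5],"yaw": -0.24},{"hand": 0,"delta_pos": [-6,-15,10],"yaw": -0.36},{"hand": 0,"delta_pos": [-8,-20,15],"yaw": -0.48},{"hand": 0,"delta_pos": [-10,-25,20],"yaw": -0.6},{"hand": 0,"delta_pos": [-12,-30,25],"yaw": -0.72},{"hand": 0,"delta_pos": [-14,-35,30],"yaw": -0.84},{"hand": 0,"delta_pos": [-16,-40,35],"yaw": -0.96},{"hand": 0,"delta_pos": [-16,-44,40],"yaw": -1.08},{"hand": 0,"delta_pos": [-16,-44,45],"yaw": -1.2},{"hand": 0,"delta_pos": [-16,-44,45],"yaw": -1.32},{"hand": 0,"delta_pos": [-16,-44,45],"yaw": -1.34}]'

```text
clock: 10.35
position: [638.9, -30.9, 189.4]
ee_rot: [0.999, -0.052, -0.003, 0.001]
contact_force: [0.0, -0.0, -0.2]
gripper_width: 42.6
grasp_force: 0.0
```

Run:
```python
from h import *
shot('E',['link','focus_mark','lens','handle'])
im=cv2.imread('pics/E_wrist.png')
W=pickle.load(open('E_wrist.pkl','rb'));r,c=map(int,proj(W,(636.5,-168.7,118),1));print(r,c)
r0,c0=max(0,min(r-70,340)),max(0,min(c-90,460))
big=np.zeros((600,800,3),np.uint8);big[:560,:720]=cv2.resize(im[r0:r0+140,c0:c0+180],None,fx=4,fy=4,interpolation=cv2.INTER_CUBIC);print(r0,c0)
cv2.imwrite('pics/Ecrop.png',big)
```

```text
wrist link [([281.0, 500.0], 0.6)]
wrist focus_mark [([247.0, 534.0], 0.96), ([300.0, 93.0], 0.33)]
wrist lens [([304.0, 85.0], 0.56), ([270.0, 481.0], 0.47), ([344.0, 132.0], 0.36)]
wrist handle [([453.0, 187.0], 0.87), ([342.0, 128.0], 0.71)]
10.6 [639.8 -30.9 191.9] [ 0.999 -0.055 -0.     0.   ]
247 539
177 449
```

View pics/Ecrop.png

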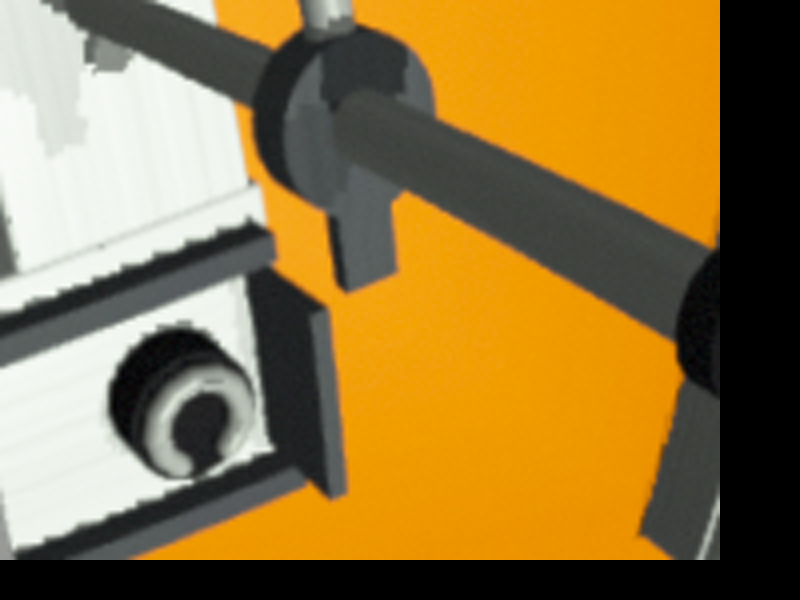

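Run:
```python
from h import *
np.set_printoptions(precision=2,suppress=True)
A,B,D,E=[pickle.load(open(k+'_wrist.pkl','rb')) for k in 'ABDE']
pr=dict(A=ray(A,(143.5,157.5),1),B=ray(B,(281.3,315.3),1),D=ray(D,(317,218),1),E=ray(E,(246.6,541),1))
for s in ('ABDE','AE','BE','DE','ABE'): print('ptr',s,tri([pr[k] for k in s]))
print('E at link-derived',)
print('link',tri([ray(D,(203.5,236),1),ray(E,(282.2,498.7),1)]),onz(D,(203.5,236),36,1),onz(E,(282.2,498.7),36,1))
print('posttop E?',proj(E,(662.5,-162.3,206),1),'link px',proj(E,(570.5,-185.6,36),1),'corner',proj(E,(570.5+-31,-185.6+93.3,16),1))
# ptr given horizontal = link+68 (nest x .25)
for L in ((570.5,-185.6),(568.5,-184)):
  q=np.array(L)+68*np.array([np.cos(.25),np.sin(.25)])
  for k,(t,d) in pr.items():
    s=np.dot(q-t[:2],d[:2])/np.dot(d[:2],d[:2]);print(k,(t+s*d)[2],np.linalg.norm((t+s*d)[:2]-q))
for k,im in (('B',B),('D',D)): print(k)
# loupe from E: detections
for rc in ((304,85),(270,481)): print(onz(E,rc,10,1))
```

```text
ptr ABDE (array([ 637.03, -168.81,  118.15]), [0.8, 0.2, 0.6, 0.5])
ptr AE (array([ 637.33, -168.38,  119.18]), [0.4, 0.4])
ptr BE (array([ 637.01, -169.12,  118.4 ]), [0.2, 0.2])
ptr DE (array([ 636.77, -169.19,  117.84]), [0.4, 0.4])
ptr ABE (array([ 637.16, -168.73,  118.58]), [0.6, 0.4, 0.4])
E at link-derived
link (array([ 569.9 , -185.67,   31.57]), [1.3, 1.3]) [ 568.04 -183.79   36.  ] [ 572.63 -184.57   36.  ]
posttop E? [np.float64(261.90715512544045), np.float64(638.4197943116636)] link px [np.float64(284.22023638447763), np.float64(499.4928977473062)] corner [np.float64(317.65871973656834), np.float64(394.5750141352031)]
A 120.13609269903276 0.8984614846009101
B 119.2960676146377 0.3194163604154463
D 117.97095192177414 0.0038736030953596874
E 118.45452144349917 0.8908015458514599
A 125.48454868999846 0.05914625286988779
B 122.6726595369513 2.35874709026497
D 121.35942524102705 1.099072090289072
E 118.81199085769904 3.4352366398889185
B
D
[574.59 220.74  10.  ]
[ 574.17 -178.09   10.  ]
```

Emit:
apply_moves --rows '[{"hand": 0,"delta_pos": [-20,-28,0],"yaw": -0.12},{"hand": 0,"delta_pos": [-40,-56,0],"yaw": -0.24},{"hand": 0,"delta_pos": [-60,-84,5],"yaw": -0.36},{"hand": 0,"delta_pos": [-80,-112,10],"yaw": -0.48},{"hand": 0,"delta_pos": [-100,-140,15],"yaw": -0.6},{"hand": 0,"delta_pos": [-120,-168,20],"yaw": -0.7},{"hand": 0,"delta_pos": [-138,-194,20],"yaw": -0.8},{"hand": 0,"delta_pos": [-138,-194,20],"yaw": -0.8},{"hand": 0,"delta_pos": [-138,-194,20],"yaw": -0.8}]'

```text
clock: 11.35
position: [523.0, 178.2, 172.7]
ee_rot: [0.94, 0.34, 0.0, -0.0]
contact_force: [0.2, -0.7, -0.1]
gripper_width: 42.8
grasp_force: 0.0
```

```bash
cat > lp.py <<'E'
from h import *
import sys
np.set_printoptions(precision=2,suppress=True)
def seg(tag,lens=(575.5,219.5),yaw=.69):
    W=pickle.load(open(tag+'_wrist.pkl','rb'));px=W['pixels'].astype(float)
    # rectify bench to plane z=20: 1px=0.5mm around lens
    s=.5;N=440;u=np.array([np.cos(yaw),np.sin(yaw)]);v=np.array([-u[1],u[0]])
    mx=np.zeros((N,N),np.float32);my=mx.copy()
    for i in range(N):
        for j in range(N):
            p=np.array(lens)+u*((j-300)*s)+v*((i-220)*s)
            r,c=proj(W,(p[0],p[1],20),1);mx[i,j]=c;my[i,j]=r
    img=cv2.remap(W['pixels'],mx,my,cv2.INTER_LINEAR);cv2.imwrite(f'pics/rect_{tag}.png',cv2.cvtColor(img,cv2.COLOR_RGB2BGR));return img
if __name__=='__main__':
    shot(sys.argv[1],['lens','handle']);img=seg(sys.argv[1])
    W=pickle.load(open(sys.argv[1]+'_wrist.pkl','rb'))
    for q in ('lens','handle'):
        for l,sc in W['det'][q]: print(q,onz(W,l,10,1),sc)
E
python3 lp.py F
```

```text
wrist lens [([140.0, 318.0], 0.67)]
wrist handle [([221.0, 317.0], 0.7)]
11.5 [524.  176.3 172.5] [ 0.94  0.34  0.   -0.  ]
lens [574.36 219.36  10.  ] 0.67
handle [525.66 180.39  10.  ] 0.7
```

View pics/rect_F.png

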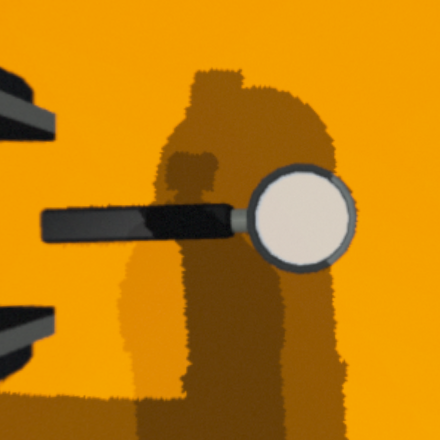

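Emit:
apply_moves --rows '[{"hand": 0,"delta_pos": [1.6,-0.6,30],"yaw": 0.034},{"hand": 0,"delta_pos": [1.6,-0.6,60],"yaw": 0.034},{"hand": 0,"delta_pos": [1.6,-0.6,90],"yaw": 0.034},{"hand": 0,"delta_pos": [1.6,-0.6,112],"yaw": 0.034},{"hand": 0,"delta_pos": [1.6,-0.6,127],"yaw": 0.034},{"hand": 0,"delta_pos": [1.6,-0.6,135],"yaw": 0.034},{"hand": 0,"delta_pos": [1.6,-0.6,139],"yaw": 0.034},{"hand": 0,"delta_pos": [1.6,-0.6,139],"yaw": 0.034},{"hand": 0,"delta_pos": [1.6,-0.6,139],"yaw": 0.034}]'

```text
clock: 12.25
position: [525.3, 178.3, 34.1]
ee_rot: [0.946, 0.323, 0.001, -0.0]
contact_force: [0.3, -0.6, 0.0]
gripper_width: 42.7
grasp_force: 0.0
```

Run:
```python
from h import *
np.set_printoptions(precision=3,suppress=True)
for i in range(3):
    s=read_state();print(s['clock'],s['position'],s['ee_rot'],s['contact_force']);W=grab('wrist')
t=nets.pinpoint('wrist','handle')[:1];u=nets.pinpoint('wrist','lens')[:1];print(t,u)
for k in t+u: print(onz(W,k['location'],10,1))
```

```text
12.25 [525.317 178.254  34.089] [ 0.946  0.323  0.001 -0.   ] [ 0.291 -0.61   0.021]
12.3 [525.369 178.489  34.438] [ 0.946  0.323  0.001 -0.   ] [0.165 0.136 0.308]
12.35 [525.276 178.584  34.526] [ 0.946  0.323  0.001 -0.   ] [ 0.779 -0.187 -0.14 ]
[{'location': [311.1, 316.0], 'score': 0.68}] [{'location': [163.8, 315.0], 'score': 0.96}]
[525.512 179.402  10.   ]
[575.322 218.343  10.   ]
```

Emit:
apply_moves --rows '[{"hand": 0,"delta_pos": [0,0,1.5],"yaw": 0},{"hand": -1,"delta_pos": [0,0,1.5],"yaw": 0},{"hand": -1,"delta_pos": [0,0,1.5],"yaw": 0},{"hand": -1,"delta_pos": [0,0,1.5],"yaw": 0},{"hand": -1,"delta_pos": [0,0,1.5],"yaw": 0},{"hand": -1,"delta_pos": [0,0,1.5],"yaw": 0},{"hand": -1,"delta_pos": [0,0,1.5],"yaw": 0}]'

```text
clock: 13.08
position: [524.5, 178.4, 32.1]
ee_rot: [0.946, 0.323, 0.0, 0.0]
contact_force: [-2.0, 0.7, 4.5]
gripper_width: 16.4
grasp_force: 61.0
```

Run:
```python
from h import *
np.set_printoptions(precision=3,suppress=True)
L=[]
for i in range(4):
    s=read_state();L.append(s['position']);W=grab('wrist')
print(np.array(L),s['ee_rot'],s['contact_force'],s['gripper_width'],s['grasp_force'])
save(W,'G_wrist.png');pickle.dump(W,open('G_wrist.pkl','wb'))
for q in ('lens','handle'):
    k=nets.pinpoint('wrist',q)[:1]
    if k: print(k,onz(W,k[0]['location'],10,1))
```

```text
[[524.534 178.382  32.128]
 [524.523 178.389  32.119]
 [524.547 178.391  32.145]
 [524.539 178.383  32.124]] [ 0.946  0.323  0.    -0.   ] [-2.186 -0.375  4.842] 15.795695411139357 61.10066056251526
[{'location': [161.8, 316.9], 'score': 0.89}] [575.774 218.178  10.   ]
[{'location': [313.3, 315.5], 'score': 0.6}] [524.781 179.472  10.   ]
```

Emit:
apply_moves --rows '[{"hand": -1,"delta_pos": [0,0,-5],"yaw": 0},{"hand": -1,"delta_pos": [0,0,-15],"yaw": 0},{"hand": -1,"delta_pos": [0,0,-35],"yaw": 0},{"hand": -1,"delta_pos": [0,0,-60],"yaw": 0},{"hand": -1,"delta_pos": [0,0,-85],"yaw": 0},{"hand": -1,"delta_pos": [0,0,-110],"yaw": 0},{"hand": -1,"delta_pos": [0,0,-130],"yaw": 0},{"hand": -1,"delta_pos": [0,0,-145],"yaw": 0},{"hand": -1,"delta_pos": [0,0,-150],"yaw": 0},{"hand": -1,"delta_pos": [0,0,-150],"yaw": 0},{"hand": -1,"delta_pos": [0,0,-150],"yaw": 0}]'

```text
clock: 14.3
position: [523.8, 178.0, 181.1]
ee_rot: [0.946, 0.323, -0.001, -0.0]
contact_force: [-0.6, -0.2, -2.3]
gripper_width: 16.4
grasp_force: 60.3
```

```bash
cat > rim.py <<'E'
from h import *
np.set_printoptions(precision=2,suppress=True)
def rim(W,dz):  # rim outer circle in tool frame assuming top-of-rim plane dz below TCP
    s=W['st'];Rt=down(s['th']);s5=.25;N=320
    jj,ii=np.meshgrid(np.arange(N),np.arange(N));mx=np.zeros((N,N),np.float32);my=mx.copy()
    for i in range(N):
        for j in range(N):
            p=s['p']+Rt@np.array([26+j*s5,(i-160)*s5,dz]);my[i,j],mx[i,j]=proj(W,p,1)
    img=cv2.remap(W['pixels'],mx,my,cv2.INTER_LINEAR);hsv=cv2.cvtColor(img,cv2.COLOR_RGB2HSV)
    m=((hsv[...,1]<110)).astype(np.uint8);m=cv2.morphologyEx(m,cv2.MORPH_OPEN,np.ones((60,60),np.uint8)) # drops the stem
    c=max(cv2.findContours(m,cv2.RETR_EXTERNAL,cv2.CHAIN_APPROX_NONE)[0],key=cv2.contourArea)
    e=cv2.fitEllipse(c);cv2.imwrite('pics/rimdbg.png',cv2.cvtColor(img,cv2.COLOR_RGB2BGR))
    return 26+e[0][0]*s5,(e[0][1]-160)*s5,e[1][0]*s5,e[1][1]*s5
def take(tag):
    W=grab('wrist');s=read_state();R=Rot.from_quat(s['ee_rot']).as_matrix()
    W['st']=dict(p=s['position'],th=np.arctan2(R[1,0],R[0,0]),tilt=R[2]);save(W,tag+'_wrist.png');pickle.dump(W,open(tag+'_wrist.pkl','wb'))
    print(s['clock'],s['position'],W['st']['th'],'tilt',R[2],s['contact_force'],s['gripper_width'],s['grasp_force']);return W
E
python3 - <<'E'
from rim import *
W=take('H');print(rim(W,12.1))
G=pickle.load(open('G_wrist.pkl','rb'));G['st']=dict(p=np.array([524.54,178.38,32.13]),th=.658);print(rim(G,12.1))
E
```

```text
14.35 [523.63 177.87 180.54] 0.6577111070288063 tilt [-0. -0. -1.] [ 0.03 -1.42 -1.95] 16.209092827921765 60.27124285697937
(66.82786560058594, -0.20513153076171875, 53.749664306640625, 54.0507926940918)
(66.55377578735352, -0.23584365844726562, 53.60836410522461, 53.801116943359375)
```

Emit:
apply_moves --rows '[{"hand": -1,"delta_pos": [-8,9,0],"yaw": 0.01},{"hand": -1,"delta_pos": [-24,28,0],"yaw": 0.04},{"hand": -1,"delta_pos": [-48,56,0],"yaw": 0.08},{"hand": -1,"delta_pos": [-74,87,0],"yaw": 0.12},{"hand": -1,"delta_pos": [-100,118,0],"yaw": 0.17},{"hand": -1,"delta_pos": [-126,149,0],"yaw": 0.22},{"hand": -1,"delta_pos": [-152,180,0],"yaw": 0.27},{"hand": -1,"delta_pos": [-178,210,0],"yaw": 0.31},{"hand": -1,"delta_pos": [-204,240,0],"yaw": 0.35},{"hand": -1,"delta_pos": [-226,266,0],"yaw": 0.38},{"hand": -1,"delta_pos": [-240,283,0],"yaw": 0.4},{"hand": -1,"delta_pos": [-246,290,0],"yaw": 0.408}]'

```text
clock: 15.35
position: [505.7, -204.8, 180.3]
ee_rot: [0.992, 0.122, -0.002, -0.0]
contact_force: [0.2, 0.1, -1.7]
gripper_width: 16.4
grasp_force: 60.3
```

Emit:
apply_moves --rows '[{"hand": -1,"delta_pos": [0,0,6],"yaw": 0},{"hand": -1,"delta_pos": [0,0,16],"yaw": 0},{"hand": -1,"delta_pos": [0,0,27],"yaw": 0},{"hand": -1,"delta_pos": [0,0,36],"yaw": 0},{"hand": -1,"delta_pos": [0,0,40],"yaw": 0},{"hand": -1,"delta_pos": [0,0,40],"yaw": 0},{"hand": -1,"delta_pos": [0,0,40],"yaw": 0},{"hand": -1,"delta_pos": [0,0,40],"yaw": 0}]'

```text
clock: 16.02
position: [507.7, -201.3, 142.2]
ee_rot: [0.992, 0.125, 0.0, 0.0]
contact_force: [-0.4, 0.4, -1.8]
gripper_width: 16.4
grasp_force: 60.2
```

Run:
```python
from rim import *
W=take('I')
for i in range(4): grab('wrist')
W=take('J');r=rim(W,12.1);print(r)
s=W['st'];L=s['p']+down(s['th'])@[66.6,-.2,22.1];print('lens',L,'err',L-[570.8,-185.5,118.5])
shot('J2',['lens','focus_mark'],('scene','top','wrist'))
S=pickle.load(open('J2_scene.pkl','rb'));T=pickle.load(open('J2_top.pkl','rb'))
print('scene exp lens',proj(S,L),'ptr',proj(S,(637,-168.8,118.5)),'top lens',proj(T,L))
a=cv2.resize(cv2.imread('pics/J2_scene.png')[150:300,170:320],None,fx=4,fy=4,interpolation=cv2.INTER_CUBIC)[:600,:600]
cv2.imwrite('pics/Jcrop.png',a)
```

```text
16.0667 [ 507.75 -201.36  142.37] 0.25091585760216994 tilt [ 0.  0. -1.] [ 0.12  0.96 -1.25] 16.67066556641535 60.24669885635376
16.3167 [ 507.34 -201.64  142.16] 0.2501403388324807 tilt [ 0.  0. -1.] [-0.18 -0.48 -2.02] 16.205176285608626 60.246126651763916
(72.70181655883789, -6.8065032958984375, 66.49243927001953, 70.05462646484375)
lens [ 571.82 -184.96  120.06] err [1.02 0.54 1.56]
scene lens [([265.0, 438.0], 0.89), ([198.0, 242.0], 0.58), ([189.0, 215.0], 0.56)]
scene focus_mark [([208.0, 226.0], 0.55)]
top lens [([313.0, 254.0], 0.65)]
top focus_mark [([182.0, 382.0], 0.64)]
wrist lens [([159.0, 314.0], 0.97)]
wrist focus_mark []
16.7667 [ 507.2 -201.6  141.8] [ 0.99  0.12 -0.   -0.  ]
scene exp lens [np.float64(196.2711925555611), np.float64(243.83833769459983)] ptr [np.float64(210.80382830890193), np.float64(221.21936317742174)] top lens [np.float64(203.8725311085653), np.float64(387.3397526802033)]
```

View pics/Jcrop.png

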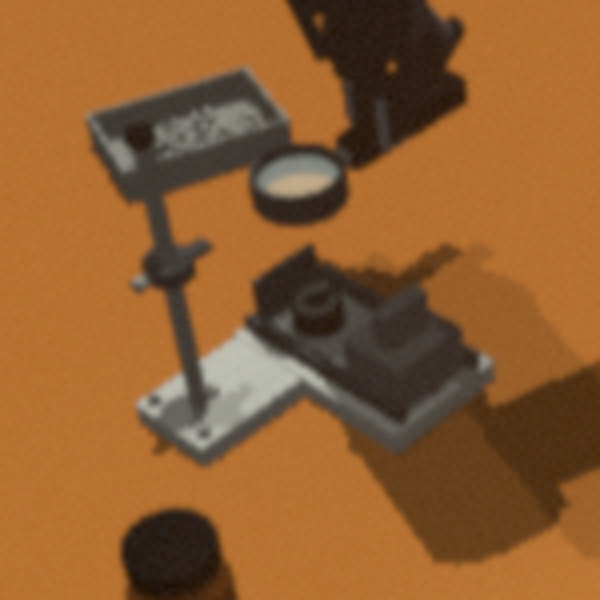

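Emit:
apply_moves --rows '[{"hand": -1,"delta_pos": [-0.5,0,0.6],"yaw": 0},{"hand": -1,"delta_pos": [-1,0,1.2],"yaw": 0},{"hand": -1,"delta_pos": [-1,0,1.2],"yaw": 0},{"hand": -1,"delta_pos": [-1,0,1.2],"yaw": 0},{"hand": -1,"delta_pos": [-1,0,1.2],"yaw": 0},{"hand": -1,"delta_pos": [-1,0,1.2],"yaw": 0},{"hand": -1,"delta_pos": [-1,0,1.2],"yaw": 0},{"hand": -1,"delta_pos": [-1,0,1.2],"yaw": 0},{"hand": -1,"delta_pos": [-1,0,1.2],"yaw": 0},{"hand": -1,"delta_pos": [-1,0,1.2],"yaw": 0}]'

```text
clock: 17.6
position: [506.3, -201.9, 140.6]
ee_rot: [0.992, 0.125, 0.0, 0.0]
contact_force: [-0.4, 0.9, -2.8]
gripper_width: 16.5
grasp_force: 60.2
```

Run:
```python
from rim import *
W=take('K');s=W['st'];L=s['p']+down(s['th'])@[66.6,-.2,22.1];print('lens',L,'err',L-[570.8,-185.5,118.5])
```

```text
17.65 [ 506.29 -201.84  140.63] 0.2502108276855661 tilt [ 0.  0. -1.] [-0.02 -0.04 -1.65] 16.411386565965277 60.24712085723877
lens [ 570.76 -185.16  118.53] err [-0.04  0.34  0.03]
```

```bash
python3 -c "
from bench import workorder
print(workorder.job_done())"
```

```text
the job is handed in; nothing more can be done
None
```

The dust cap is off at its stop, and the loupe is held level over the link. By my measurements, the lens is within about 0.5 mm of the target I measured from the images, with its rim at the pointer's height (about 118.5 mm). I handed the job in at about 18 s; no verdict came back.

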